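# Show the bottle to the reader and hold the spring dial on its third stop

## Task

Register the red shower bottle with the bath's dosing unit: turn the bottle in its round seat until its white stripe squarely faces the dark window of the grey reader beside it, and let go of it, leaving it standing in the seat. Then turn the blue grip of the spring-return dial clockwise, past the one-dot and two-dot stops to the third stop (three green dots), and keep hold of it there against the spring: the job finishes while the dial is still being held on that stop. Leave the other things on the deck where they are.

Things in the scene. Friction and masses are not known exactly. Their poses are not given: they have to be found in the camera images.
- bottle: red round bottle, 56 mm in diameter, 154 mm tall with its cap, about 0.25 kg, standing upright. Origin: centre of its underside; z up; its x axis points out through the white stripe. The stripe (14 mm wide) runs up the side of the bottle, up the black cap and over the cap's top from the rim to the centre. The cap is a cylinder 38 mm in diameter, from 114 to 154 mm above the origin.
- bottle_cap (a point): point on the bottle's axis inside the cap, 138 mm above the bottle's underside: a good height to grip the cap from above
- bottle_mark (a point): point on the white stripe, on the bottle's side, 50 mm above its underside, 28 mm from its axis
- station: fixed white base plate 120 x 200 x 10 mm (x, y, z of its own frame; origin: centre of its underside) that carries the seat and the reader. The reader is a grey block 70 x 40 x 90 mm on the plate (its top 100 mm above the deck), centred at y = +70 mm; the bottle's seat is at y = -45 mm. The bottle faces the reader when its x axis points along the station's +y.
- seat (a point): centre of the seat's floor, 16 mm above the deck; the bottle stands here inside a grey ring of 62 mm inner and 72 mm outer diameter whose rim is 12 mm above the seat's floor; the bottle can turn freely in it
- reader_window (a point): centre of the dark blue-edged window in the reader's face that looks along the station's -y at the bottle, 66 mm above the deck, 95 mm from the seat's centre horizontally
- dial_unit: fixed white box 150 x 150 x 70 mm; origin: centre of its underside. On its top lies a grey dial disc of 80 mm diameter, 8 mm thick, which turns about the vertical axis through the box's centre. Around the disc: a black dash at rest, then one black dot, two black dots and three green dots, at the three stops; each group of dots lies in a line running outward from the dial.
- dial_fin: the dial's blue upright grip bar on top of the disc, 76 mm long (its x), 14 mm wide (its y), 32 mm tall; origin: on the dial's axis at the bar's underside, 78 mm above the deck, so the bar's top is at 110 mm. It turns with the dial. Its x axis points to the end with the white pointer line.
- fin_top (a point): centre of the bar's top, on the dial's axis, 110 mm above the deck; same axes as the bar
- dial (a joint): angle of the dial, 0 at rest (black dash), growing clockwise seen from above; the stops are detents at 0.45 (one dot), 0.90 (two dots) and 1.35 rad (three green dots), hard limit 1.5 rad. The return spring pulls back with 0.09 N m at rest to 0.15 N m at the third stop, the ridges between stops add up to about 0.05 N m; let go, it springs back to 0 from any stop.
- soap_dish: green soap dish 90 x 130 x 25 mm with a bar of soap, left alone
- hairbrush: wooden hairbrush 230 mm long, lying bristles down beyond the station and the dial, left alone. Behind it three clear acrylic baskets with bath things hang at x 0.77 to 0.89 m, 50 to 125 mm above the deck, from a chrome rod along y at x = 0.83 m, 190 mm up
- spring_clip: stainless spring clip 70 mm long, left alone
- cup: blue ceramic cup, 72 mm wide, 100 mm tall, left alone
- tube_jar: cream jar with an orange lid, 74 mm wide, 65 mm tall, left alone
- nail_brush: yellow nail brush 45 x 90 x 31 mm, left alone

How it is judged:
On the way, in this order (a step that is already met when the one before it is completed fails the run):
1. the white stripe faces the reader and the bottle stands in its seat, let go (angle between the x axis of bottle and the y axis of station, either way round below 0.3 rad and distance between bottle_mark and reader_window below 0.085 m and angle between bottle's own z axis and vertical below 0.08 rad and horizontal distance between bottle and seat below 0.008 m and z of bottle in the frame of seat below 0.004 m and contact force between bottle and the arm below 0.2 N and contact force between bottle and the fingers below 0.2 N and linear speed of bottle below 0.03 m/s), for 0.3 s.
2. the dial is turned to the third stop and held there by the fingers (value of joint dial above 1.22 rad and contact force between dial_fin and the fingers above 0.5 N), for 0.5 s.
At the end, for the whole second after the job is handed in: Dial on its third stop (over 1.22 rad; limit 1.5), held there by the fingers (over 0.5 N) through the last second; bottle upright in its seat (within 8 mm of the centre, down on the floor), let go, at rest, stripe facing the reader window within 0.3 rad (all of step 1 and all of step 2); the arm keeps its last pose, push and grip.
It fails at once if a bystander is moved by more than 30 mm (distance of any of soap_dish, hairbrush, spring_clip, cup, tube_jar, nail_brush from where it was at the start of the episode above 0.03 m).
It fails at once if the bottle is tipped over or taken out of its seat (angle between bottle's own z axis and vertical above 0.5 rad or horizontal distance between bottle and seat above 0.05 m).
It also fails if it takes over 58 s, if anything falls off the work surface, if the arm or the gripper's body presses on something with over 40 N, if the wrist force passes 120 N, or if a joint passes its speed limit or range.

## Robot

A 7-joint arm with a two-finger parallel gripper is mounted at the origin on the work surface. World frame = base frame: x ahead of the robot, y to its left, z up, the work surface at z = 0. Lengths are in m, angles in rad, forces in N, time in s.
With the tool pointing down it reaches from about 0.4 to 0.9 m from the base axis. Payload 5.6 kg.
Tool frame: the origin (TCP) lies midway between the tips of the shut fingers; the grasp point (between the pads) lies 19 mm behind it (r.grip_depth is the distance from the TCP to the grasp point, in m); z points along the fingers, x is the direction in which the jaws open and shut, and the axes are right-handed (so a half turn about z gives the same grasp; the last joint's range is limited). The gripper opens to 92 mm and grips with 3 to 60 N. Pads are 20 mm wide; open, the fingers measure 128 mm over their backs; the gripper's body (75 mm by 189 mm) begins 69 mm behind the grasp point.
Start: joints at [-1.191, 0.468, -0.012, 1.603, 0.006, 1.071, -0.056], TCP at [0.267, 0.593, 0.215] pointing down, gripper open.
Joint ranges: [-2.53, 2.53], [-0.31, 2.02], [-1.57, 1.55], [0.28, 2.44], [-1.29, 4.43], [0.15, 1.84], [-2.92, 2.92]. Speed limits (rad/s): [2.57, 2.57, 3.14, 3.14, 3.14, 3.14, 3.14].

## Interface

Orientations are given as a unit quaternion [x, y, z, w].
In Python, from bench import r gives the robot as it stands.
- The arm moves only by the tool jog_arm, never from a script. Its argument "deltas" is one flat list of numbers, 4 for each row, row after row: the shift along the world's x, y, z in mm, then the turn about the world's z in degrees. A call has exactly 8 rows; each row is the pose to reach, as a shift and turn from the pose commanded when the call began; what a row does not reach only later rows make up. A row lasts 1/10 s, in which the tool goes at most 50 mm and 8.59 degrees, less where a joint would pass 70% of its speed; a pose out of reach is approached as far as the arm can. A call with a gripper value outside its range is refused whole. "grip" is the finger opening in mm, from 0 to 91.9, set as the call begins (left out, the last holds). The fingers move at their own pace and stop on an object; the grip force is fixed at half the most. Time passes only in rows, so rows that repeat a pose let the fingers close, or fill a call up. It gives the time, the measured TCP pose, the force and the opening at its end, in the units of the state.
- r.state(): the state, without advancing time (a new reading comes with each control period).
- r.snapshot(name): name is "side" or "top"; returns (picture, depth): 420x560x3 uint8, blue, green, red; 420x560 float32, m along the optical axis (not along the pixel's ray), 0 where there is no reading.
- r.camera_params(name): a dict with "camera_matrix" (3x3 intrinsics, pixels), "k1" (the pictures are not rectified: a ray, as slopes to the right and down, at radius r is drawn at 1 + k1 r^2 times it, then the intrinsics apply), "R" (3x3) and "t" (3): a world point X has camera coordinates R X + t. Camera axes: x right, y down, z forward; pixel columns grow to the right and rows downward; lengths in m; the calibration is good to about 2 mm. A picture is of the moment at which its call begins. camera_params takes no time and is no camera call.
- r.job_done(): hands the job in, once; it reports no verdict.
Trained networks look in the newest picture that a camera, given by its name, has taken for a name from the list of things; names that differ only in an ending like _2 or _b are one class to them, and where a whole thing is asked for, a point or a joint stands for the part that bears it (a point fixed in the world has none). Each returns a list of dicts, best first, with "conf" (0 to 1); they miss things now and then, are a little off and sometimes report something else, mostly with a low value. They report only what shows in the picture. A call takes as long as a camera call.
- r.look_for(camera, target): "rect" ([centre column, centre row, width, height] in pixels, round what is visible of it).
The state is a dict: "time_s": time; "joints": joint angles; "qd": joint speeds; "effort": joint torques, N m; "position": TCP position; "tcp_rot": TCP orientation; "ft_force": force on the tool from outside, world axes, zero at the start; "ft_torque": the same for the moment, N m; "gripper_width": opening from 0.0 (shut) to 1.0 (fully open).
Only numpy, scipy, OpenCV 4.12 (cv2) and the standard library are available. Lean on these libraries where they do the work, as an engineer would, in place of code of your own. Each camera call takes 0.05 s, during which the arm holds its last target.

## Working session

There is one attempt and no reset: what is moved stays moved. The work goes in short steps, Python scripts to look and compute and a tool call to move; the robot and the scene stay as the last step left them, time stands still between calls to the robot, and variables do not carry over. Pictures are saved under pics/ and viewed, and the job is handed in when it is done.

Besides the shell and the picture viewer there is one more tool, called after "Emit:" as name(argument=value, ...), one argument or row to a line, values as JSON. jog_arm: Moves the arm, as the interface text tells. Its arguments: {"type":"object","properties":{"deltas":{"type":"array"},"grip":{"type":"number"}},"required":["deltas"]}

```bash
ls; mkdir -p pics; python3 - <<'E'
from bench import r
import cv2, numpy as np
print(r.state())
for n in ("side","top"):
    im,d=r.snapshot(n); cv2.imwrite(f"pics/{n}0.png",im); np.save(f"pics/{n}0.npy",d)
    print(n,r.camera_params(n))
    for t in ["bottle","bottle_cap","station","dial_fin","dial_unit","cup","tube_jar"]:
        print(t,[(np.round(x["rect"]).tolist(),round(x["conf"],2)) for x in r.look_for(n,t)[:2]])
print(r.grip_depth)
E
```

```text
pics
{'time_s': 0.0, 'joints': array([-1.19097727,  0.46835811, -0.01161346,  1.60359376,  0.00597662,
        1.07137273, -0.05628796]), 'qd': array([-0.00095597, -0.00147302,  0.00179664, -0.00032577, -0.00023452,
       -0.0006797 ,  0.00072374]), 'effort': array([ 2.39110650e-04, -5.20570207e+01, -1.20322919e-02, -2.43740308e+01,
       -5.65798650e-02,  1.73926412e-02,  1.49814650e-04]), 'position': array([0.2665374 , 0.59222431, 0.21366506]), 'tcp_rot': array([ 8.39756194e-01,  5.42962995e-01, -6.85802637e-04,  4.99843364e-04]), 'ft_force': array([0.94144465, 0.51098932, 0.08562122]), 'ft_torque': array([-0.01766222, -0.02297652,  0.01449686]), 'gripper_width': 1.003648546184058}
side {'camera_matrix': array([[516.50309475,   0.        , 284.00037002],
       [  0.        , 516.50309475, 207.18949096],
       [  0.        ,   0.        ,   1.        ]]), 'k1': -0.03842337746411387, 'R': array([[ 0.99672982, -0.07871517,  0.01826414],
       [-0.03914368, -0.66806925, -0.74306881],
       [ 0.0706925 ,  0.73992392, -0.66896574]]), 't': array([-0.51682423,  0.13088941,  1.6341058
[... 384 characters left out ...]
([[394.03463685,   0.        , 273.12240142],
       [  0.        , 394.03463685, 216.36695656],
       [  0.        ,   0.        ,   1.        ]]), 'k1': 0.005262950403205861, 'R': array([[ 0.00820412, -0.99994974,  0.00576365],
       [-0.99036601, -0.00892199, -0.13818669],
       [ 0.13823116, -0.00457442, -0.99038943]]), 't': array([0.01087863, 0.53538531, 1.20624854])}
bottle [([227.0, 215.0, 22.0, 23.0], 0.75)]
bottle_cap [([227.0, 214.0, 19.0, 21.0], 0.6)]
station [([212.0, 215.0, 70.0, 44.0], 0.87)]
dial_fin [([336.0, 208.0, 29.0, 29.0], 0.71)]
dial_unit [([335.0, 209.0, 59.0, 54.0], 0.56)]
cup [([124.0, 197.0, 31.0, 27.0], 0.7)]
tube_jar [([418.0, 185.0, 30.0, 28.0], 0.81)]
0.0187
```

```bash
python3 - <<'E'
import cv2
im=cv2.imread("pics/top0.png"); cv2.imwrite("pics/top0z.png",cv2.resize(im[150:270,160:400],None,fx=3.3,fy=3.3,interpolation=cv2.INTER_CUBIC))
im=cv2.imread("pics/side0.png"); cv2.imwrite("pics/side0z.png",cv2.resize(im[120:330,210:400],None,fx=2.8,fy=2.8,interpolation=cv2.INTER_CUBIC))
E
```

```text
(no output)
```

View pics/top0.png

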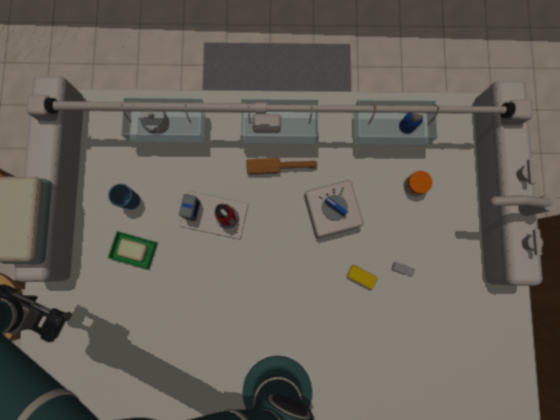

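View pics/top0z.png

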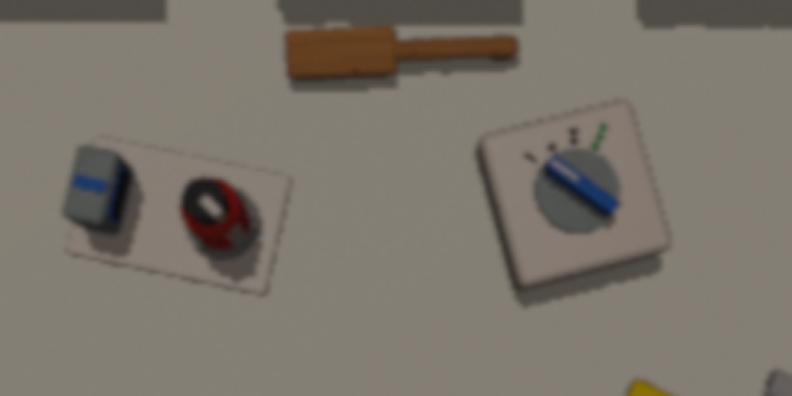

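View pics/side0z.png

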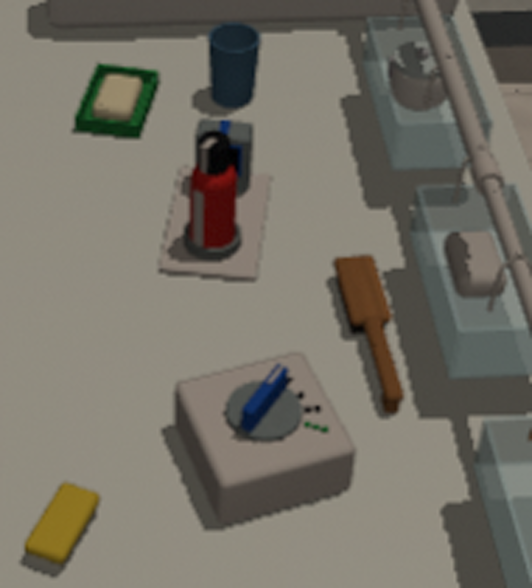

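View pics/side0.png

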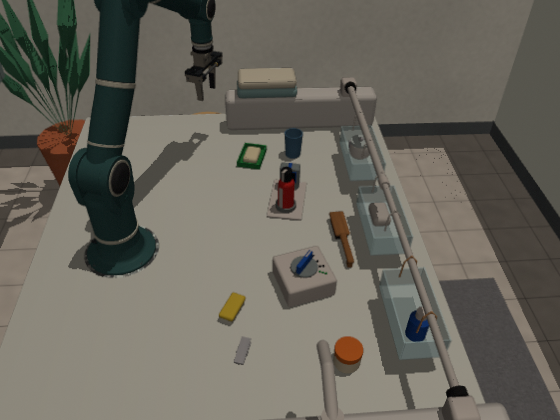

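```bash
cat > h.py <<'E'
import numpy as np, cv2
from bench import r
from scipy.optimize import least_squares
P={n:r.camera_params(n) for n in("side","top")}
def ray(n,uv):
    p=P[n];K=p["camera_matrix"]
    x=cv2.undistortPoints(np.array([[uv]],float),K,np.array([p["k1"],0,0,0,0.]))[0,0]
    return -p["R"].T@p["t"], p["R"].T@np.array([x[0],x[1],1])
def onz(n,uv,z):
    c,d=ray(n,uv); return c+d*(z-c[2])/d[2]
def proj(n,X):
    p=P[n];q=p["R"]@np.array(X)+p["t"]; s=q[:2]/q[2]; s=s*(1+p["k1"]*s@s)
    return s*p["camera_matrix"][0,0]+p["camera_matrix"][:2,2]
def tri(a,b):
    c1,d1=ray("top",a);c2,d2=ray("side",b)
    s=np.linalg.lstsq(np.c_[d1,-d2],c2-c1,rcond=None)[0]
    A=c1+s[0]*d1;B=c2+s[1]*d2
    return (A+B)/2,np.linalg.norm(A-B)
def zoom(n,im,c,w,f,name):
    x,y=int(c[0]-w),int(c[1]-w)
    cv2.imwrite(name,cv2.resize(im[y:y+2*w,x:x+2*w],None,fx=f,fy=f,interpolation=cv2.INTER_CUBIC)); return x,y
E
python3 - <<'E'
from h import *
t=cv2.imread("pics/top0.png");s=cv2.imread("pics/side0.png")
print(zoom("t",t,(214,214),38,8,"pics/a.png"),zoom("t",t,(335,208),32,9,"pics/b.png"),zoom("s",s,(288,190),34,9,"pics/c.png"),zoom("s",s,(304,276),40,8,"pics/d.png"))
E
```

```text
(176, 176) (303, 176) (254, 156) (264, 236)
```

View pics/a.png

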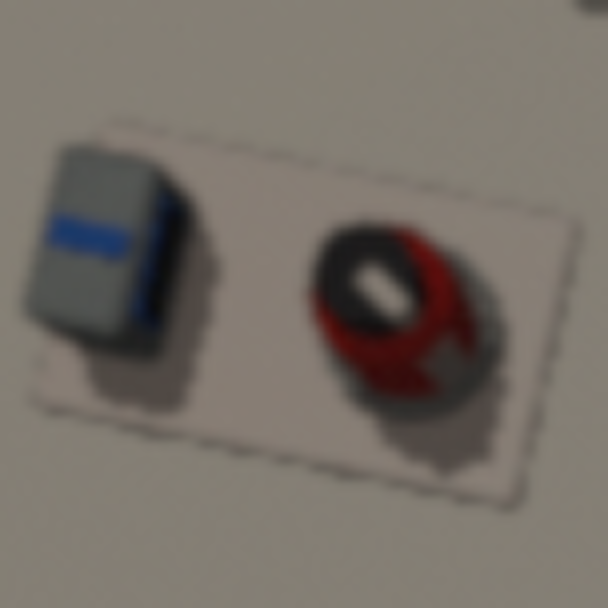

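View pics/b.png

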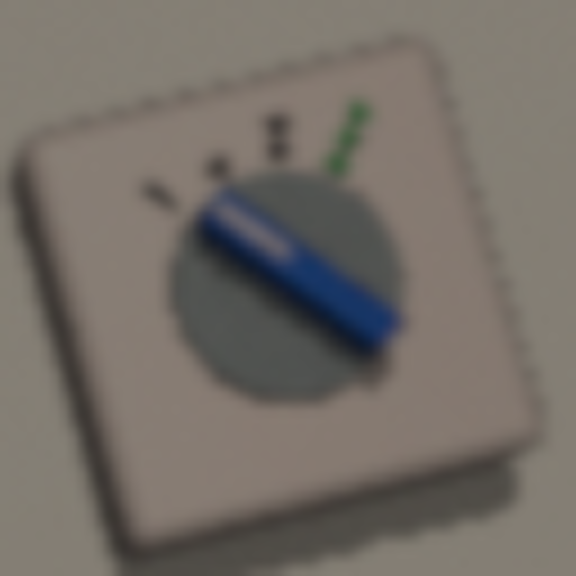

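View pics/c.png

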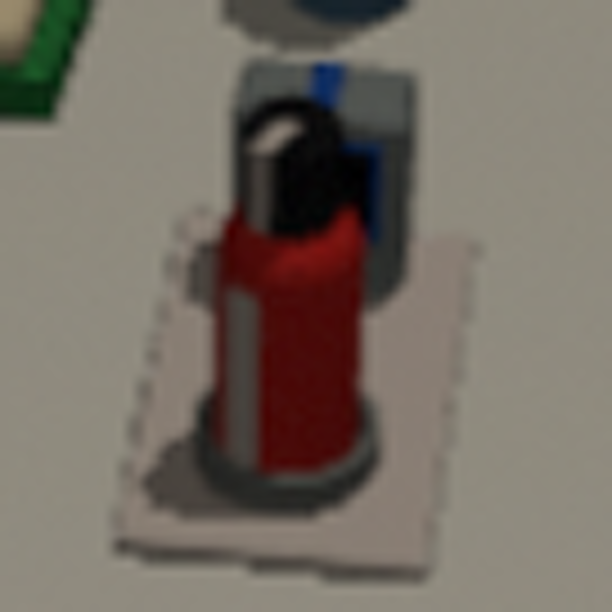

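View pics/d.png

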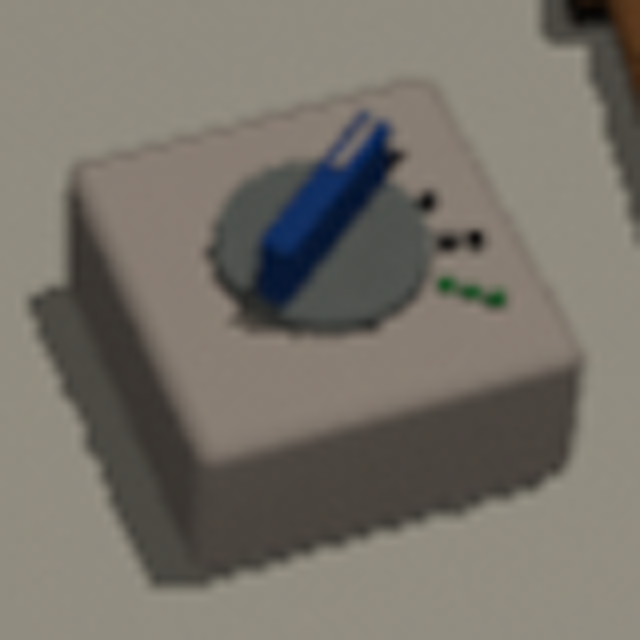

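```bash
python3 - <<'E'
from h import *
A=lambda x,y:((x+.5)/8-.5+176,(y+.5)/8-.5+176)
B=lambda x,y:((x+.5)/9-.5+303,(y+.5)/9-.5+176)
C=lambda x,y:((x+.5)/9-.5+254,(y+.5)/9-.5+156)
D=lambda x,y:((x+.5)/8-.5+264,(y+.5)/8-.5+236)
tr,br,bl=[onz("top",A(*p),.01)for p in((578,222),(515,502),(38,397))]
print("plate",tr,br,bl,np.linalg.norm(tr-br),np.linalg.norm(bl-br))
y1=np.degrees(np.arctan2(*(bl-br)[[1,0]])); x1=np.degrees(np.arctan2(*(tr-br)[[1,0]]));print("station y dir",y1,"x dir",x1)
c=(tr+bl)/2; th=np.radians((y1+x1+90)/2); yd=np.array([np.cos(th),np.sin(th)]); print("centre",c,"seat",c[:2]-.045*yd)
print("cap tri",tri(A(371,278),C(290,130)))
cap=onz("top",A(371,278),.17); print("cap onz",cap, onz("side",C(290,130),.17))
for a,b in (((357,268),(408,310)),):
    d=onz("top",A(*b),.17)-onz("top",A(*a),.17); print("stripe top",np.degrees(np.arctan2(d[1],d[0])),np.linalg.norm(d))
d=onz("side",C(262,143),.17)-onz("side",C(290,130),.17);print("stripe side",np.degrees(np.arctan2(d[1],d[0])),np.linalg.norm(d))
print("reader top/blue mark")
print("window", tri(A(160,265),C(362,195)))
# bottle shoulder stripe side view: base of stripe
X=onz("side",C(240,468),.028); print("stripe at rim",X)
# fin
p=onz("top",B(222,203),.11);q=onz("top",B(388,325),.11);d=p-q
print("fin",p,q,(p+q)/2,np.linalg.norm(d),np.degrees(np.arctan2(d[1],d[0])))
p=onz("side",D(376,120),.11);q=onz("side",D(280,247),.11);d=p-q
print("fin side",p,q,(p+q)/2,np.linalg.norm(d),np.degrees(np.arctan2(d[1],d[0])))
print("fin tri ends",tri(B(222,203),D(376,120)),tri(B(388,325),D(280,247)))
k=[onz("top",B(*p),.07) for p in((30,140),(425,45),(540,440),(130,545))]
print("box",*k,"centre",np.mean(k,0),[np.linalg.norm(k[i]-k[i-1]) for i in range(4)])
o=np.mean(k,0)
for n,p in(("dash",(160,195)),("1",(218,167)),("2",(278,137)),("3",(349,137))):
    d=onz("top",B(*p),.07)-o;print(n,np.degrees(np.arctan2(d[1],d[0])),np.linalg.norm(d))
print("disc",onz("top",B(288,288),.078),onz("side",D(320,246),.078))
E
```

```text
plate [0.58100939 0.09768007 0.01      ] [0.46723366 0.12091668 0.01      ] [0.50779153 0.31300994 0.01      ] 0.11612431155141788 0.19632819192460751
station y dir 78.07787836144855 x dir -11.542872842854331
centre [0.54440046 0.20534501 0.01      ] seat [0.53525004 0.16128516]
cap tri (array([0.53364156, 0.16103827, 0.16598556]), np.float64(0.0007198074686343263))
cap onz [0.532659   0.16051305 0.17      ] [0.53350204 0.15597985 0.17      ]
stripe top -128.90923468906436 0.02355323121754781
stripe side -146.69068902193024 0.012746768636233847
reader top/blue mark
window (array([0.56369626, 0.25752373, 0.05564102]), np.float64(0.017878827997167637))
stripe at rim [0.51564413 0.13270925 0.028     ]
fin [ 0.58167555 -0.14549243  0.11      ] [ 0.54117275 -0.19998067  0.11      ] [ 0.56142415 -0.17273655  0.11      ] 0.06789288972140846 53.37543199965857
fin side [ 0.58181726 -0.1481324   0.11      ] [ 0.5411154  -0.20654005  0.11      ] [ 0.56146633 -0.17733623  0.11      ] 0.07119055664405702 55.12897400978699
fin tri ends (array([ 0.58217875, -0.14584696,  0.10753617]), np.float64(7.669275977289394e-05)) (array([ 0.54199712, -0.20114982,  0.103874  ]), np.float64(0.0002286564696184183))
box [ 0.61065881 -0.08530048  0.07      ] [ 0.64541322 -0.22210621  0.07      ] [ 0.50815261 -0.25874297  0.07      ] [ 0.47105628 -0.11876159  0.07      ] centre [ 0.55882023 -0.17122781  0.07      ] [np.float64(0.14355665206379814), np.float64(0.1411512550413784), np.float64(0.1420659273464913), np.float64(0.14481340541094095)]
dash 51.36839492657885 0.052842627740720384
1 26.284411285644566 0.04792842908526105
2 0.4516150212518939 0.053689441426056736
3 -24.051862196727473 0.05904114963462486
disc [ 0.55851146 -0.17225318  0.078     ] [ 0.55957684 -0.17890946  0.078     ]
```

Emit:
jog_arm(
  deltas=[10, -15, 0, 2, 28, -45, 0, 4, 50, -81, 0, 7, 72, -117, 0, 10, 94, -153, 0, 13, 116, -189, 0, 16, 138, -225, 0, 19, 160, -260, 0, 22],
  grip=90,
)

```text
time_s: 1.6
position: [0.4275, 0.3312, 0.2149]
tcp_rot: [0.72, 0.694, 0.0, 0.0]
ft_force: [1.2, -0.4, 0.5]
gripper_width: 0.977
```

Emit:
jog_arm(
  deltas=[22, -36, 0, 2, 44, -72, 0, 4, 66, -108, 0, 5, 85, -138, 0, 6, 98, -160, 0, 7, 107, -173, 0, 7, 107, -173, 0, 7, 107, -173, 0, 7],
)

```text
time_s: 2.4
position: [0.5334, 0.1603, 0.2146]
tcp_rot: [0.677, 0.736, 0.0, -0.0]
ft_force: [-0.4, 0.4, -0.9]
gripper_width: 0.98
```

```bash
python3 - <<'E'
from h import *
for n,c in (("top",(225,215)),("side",(290,180))):
    im,_=r.snapshot(n); zoom(n,im,c,45,7,f"pics/e_{n}.png")
E
python3 -c "
import cv2,numpy as np
cv2.imwrite('pics/e.png',cv2.resize(np.hstack([cv2.imread('pics/e_top.png'),cv2.imread('pics/e_side.png')]),(796,398)))"
```

```text
(no output)
```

View pics/e.png

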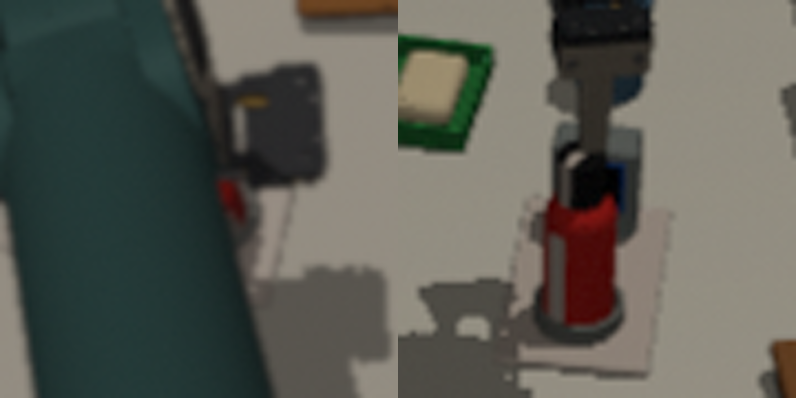

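The top view is blocked by the arm. In the side view the near finger (~593,110) lines up over the cap (~588,170). I'll descend and then close.

Emit:
jog_arm(
  deltas=[0, 0, -15, 0, 0, 0, -30, 0, 0, 0, -45, 0, 0, 0, -58, 0, 0, 0, -68, 0, 0, 0, -75, 0, 0, 0, -77, 0, 0, 0, -77, 0],
)

```text
time_s: 3.3
position: [0.5338, 0.1598, 0.1375]
tcp_rot: [0.677, 0.736, -0.0, 0.0]
ft_force: [-0.1, 0.4, -0.0]
gripper_width: 0.979
```

Emit:
jog_arm(
  deltas=[0, 0, 0, 0, 0, 0, 0, 0, 0, 0, 0, 0, 0, 0, 0, 0, 0, 0, 0, 0, 0, 0, 0, 0, 0, 0, 0, 0, 0, 0, 0, 0],
  grip=30,
)

```text
time_s: 4.1
position: [0.5337, 0.1599, 0.1376]
tcp_rot: [0.677, 0.736, 0.0, -0.0]
ft_force: [-0.3, 1.8, -0.7]
gripper_width: 0.41
```

Emit:
jog_arm(
  deltas=[0, 0, 0, -4, 0, 0, 0, -10, 0, 0, 0, -17, 0, 0, 0, -24, 0, 0, 0, -31, 0, 0, 0, -38, 0, 0, 0, -45, 0, 0, 0, -52],
)

```text
time_s: 4.9
position: [0.534, 0.1605, 0.1376]
tcp_rot: [0.932, 0.363, 0.001, -0.0]
ft_force: [-0.3, 1.4, -1.3]
gripper_width: 0.411
```

Emit:
jog_arm(
  deltas=[0, 0, 0, -7, 0, 0, 0, -14, 0, 0, 0, -21, 0, 0, 0, -28, 0, 0, 0, -35, 0, 0, 0, -42, 0, 0, 0, -48, 0, 0, 0, -53],
)

```text
time_s: 5.7
position: [0.534, 0.1608, 0.1377]
tcp_rot: [0.996, -0.091, 0.0, -0.001]
ft_force: [0.3, 2.1, -0.7]
gripper_width: 0.412
```

Emit:
jog_arm(
  deltas=[0, 0, 0, -7, 0, 0, 0, -14, 0, 0, 0, -21, 0, 0, 0, -28, 0, 0, 0, -35, 0, 0, 0, -42, 0, 0, 0, -48, 0, 0, 0, -50],
)

```text
time_s: 6.5
position: [0.5341, 0.1612, 0.1377]
tcp_rot: [0.865, -0.502, 0.0, -0.001]
ft_force: [0.6, 3.1, -1.4]
gripper_width: 0.406
```

```bash
python3 - <<'E'
from h import *
print(r.state()["position"],r.state()["tcp_rot"],r.state()["gripper_width"],r.state()["joints"])
im,_=r.snapshot("side"); print(zoom("s",im,(288,190),34,9,"pics/f.png"))
E
```

```text
[0.53410419 0.16115457 0.1377237 ] [ 8.64805593e-01 -5.02106195e-01  1.13379031e-04 -8.01622266e-04] 0.4060293197757225 [-0.9084474   0.47666767  0.7159082   1.93461652 -0.40423362  0.8757078
 -1.03550972]
(254, 156)
```

View pics/f.png

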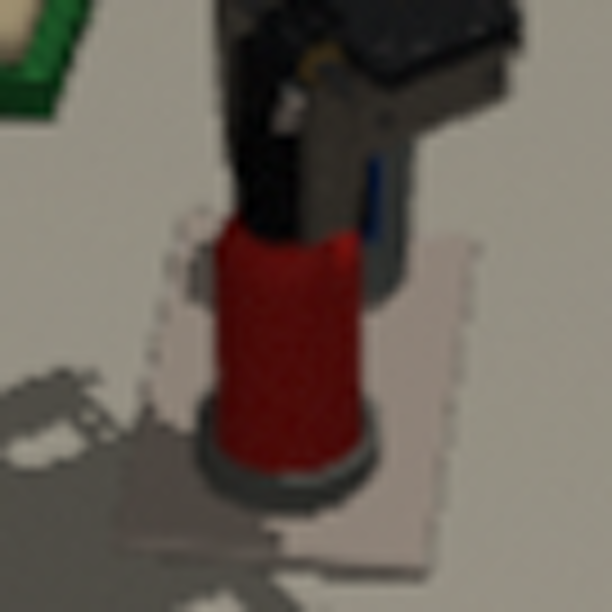

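The stripe has left the side-facing half of the bottle. I'll release, lift, and go over to the dial.

Emit:
jog_arm(
  deltas=[0, 0, 0, 0, 0, 0, 0, 0, 0, 0, 0, 0, 0, 0, 0, 0, 0, 0, 0, 0, 0, 0, 10, 0, 0, 0, 30, 0, 0, 0, 55, 0],
  grip=90,
)

```text
time_s: 7.35
position: [0.5333, 0.1594, 0.1932]
tcp_rot: [0.865, -0.502, -0.0, 0.001]
ft_force: [-0.6, -0.5, -1.1]
gripper_width: 0.974
```

Emit:
jog_arm(
  deltas=[0, 0, 25, 0, 2, -20, 40, 3, 5, -55, 40, 6, 9, -95, 40, 9, 12, -138, 40, 12, 15, -180, 40, 15, 18, -220, 40, 18, 21, -255, 40, 20],
)

```text
time_s: 8.15
position: [0.5547, -0.0977, 0.2336]
tcp_rot: [0.939, -0.344, 0.001, -0.0]
ft_force: [0.3, -0.4, 0.0]
gripper_width: 0.974
```

```bash
python3 - <<'E'
from h import *
s=r.state();print(s["position"],s["tcp_rot"],s["joints"])
im,_=r.snapshot("top"); print(zoom("s",im,(214,214),38,8,"pics/g.png"))
cv2.imwrite("pics/g_top.png",im)
im,_=r.snapshot("side"); print(zoom("s",im,(288,190),34,9,"pics/g2.png"))
E
```

```text
[ 0.5546531  -0.09773805  0.23359897] [ 9.39103090e-01 -3.43635097e-01  5.42730475e-04 -1.09062375e-04] [-0.50454884  0.35913156  0.78320297  1.83969094 -0.28852388  1.05896913
 -0.31177524]
(176, 176)
(254, 156)
```

View pics/g.png

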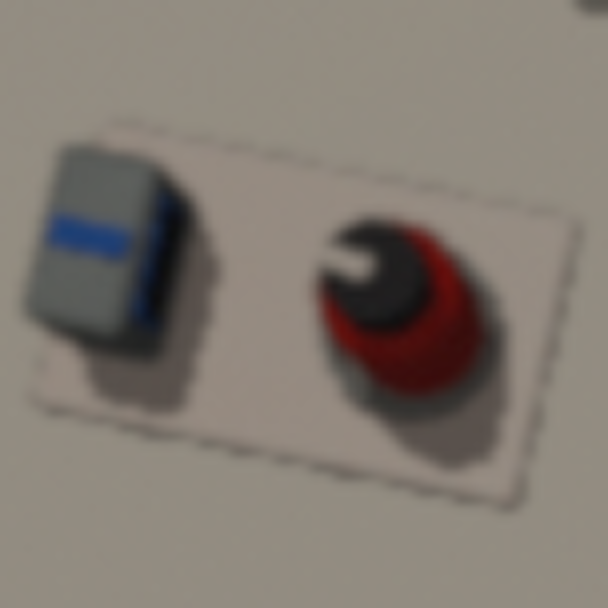

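View pics/g2.png

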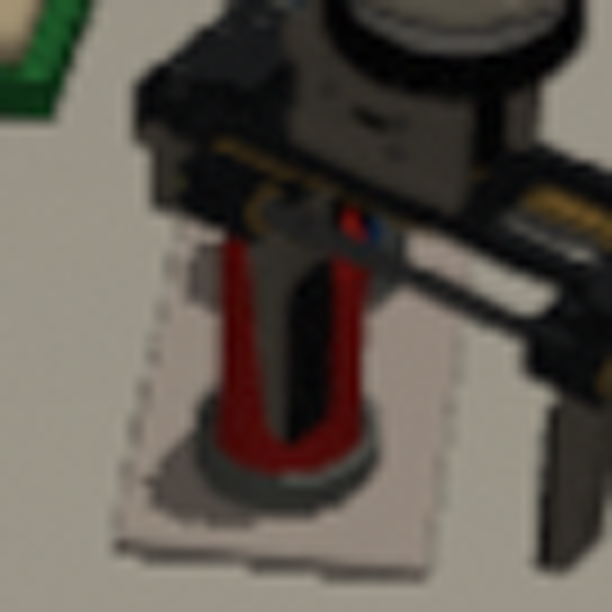

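```bash
python3 - <<'E'
from h import *
A=lambda x,y:((x+.5)/8-.5+176,(y+.5)/8-.5+176)
im=cv2.imread("pics/g.png")
g=im.min(2).astype(int); m=(g>125); m[:,:300]=0;m[:,400:]=0;m[:220]=0;m[310:]=0
# keep comp
print(im[265,360],im[255,330],im[230,280])
for th in (145,160,175):
    n,l,st,c=cv2.connectedComponentsWithStats(((g>th)&m).astype(np.uint8)); i=1+st[1:,4].argmax()
    ys,xs=np.where(l==i); W=np.array([onz("top",A(x,y),.17)[:2] for x,y in zip(xs[::5],ys[::5])])
    C=W.mean(0);_,_,V=np.linalg.svd(W-C);a=np.degrees(np.arctan2(V[0,1],V[0,0]))
    e=C-np.array(onz("top",A(374,275),.17)[:2])
    print(th,st[i],C,"axis",a,"from cap centre",np.degrees(np.arctan2(e[1],e[0])))
E
```

```text
[119 128 137] [124 133 142] [128 139 149]Traceback (most recent call last):
  File "<stdin>", line 8, in <module>
ValueError: attempt to get argmax of an empty sequence
```

```bash
python3 - <<'E'
from h import *
A=lambda x,y:((x+.5)/8-.5+176,(y+.5)/8-.5+176)
im=cv2.imread("pics/g.png");g=im.min(2).astype(int)
cols=[]
for x in range(336,372,4):
    ys=np.arange(235,300); w=np.clip(g[235:300,x]-70,0,None)*1.; 
    cols.append((x,(ys*w).sum()/w.sum()));print(x,round(cols[-1][1],1),g[235:300:6,x])
cx=np.array(cols);p=np.polyfit(cx[:,0],cx[:,1],1)
a=onz("top",A(340,np.polyval(p,340)),.17);b=onz("top",A(372,np.polyval(p,372)),.17)
print(np.degrees(np.arctan2(*(a-b)[[1,0]])),b)
E
```

```text
336 254.9 [ 91  87 102 120 121 110  83  52  34  29  27]
340 258.1 [ 76  74  94 117 121 115  91  60  39  32  29]
344 260.2 [ 62  63  86 112 122 119  98  68  45  33  29]
348 262.0 [ 50  53  78 106 121 123 106  77  51  35  29]
352 263.4 [ 42  46  71 101 120 125 111  83  56  36  29]
356 264.3 [ 37  41  64  94 116 123 111  86  58  37  29]
360 264.6 [ 35  38  60  90 113 119 109  85  57  37  29]
364 264.4 [ 34  36  55  83 104 110 100  77  53  36  29]
368 264.2 [33 35 50 74 93 99 89 68 46 34 29]
74.80685144841296 [0.5364548  0.16025995 0.17      ]
```

The stripe on the cap now points at about 75°, against 78° for the station's +y, so it faces the reader well inside the tolerance. Next is the dial.

Emit:
jog_arm(
  deltas=[1, -25, 0, 1, 3, -52, 0, 2, 5, -72, -15, 4, 5, -78, -40, 4, 5, -78, -65, 4, 5, -78, -80, 4, 5, -78, -85, 4, 5, -78, -85, 4],
)

```text
time_s: 9.05
position: [0.5598, -0.1727, 0.1476]
tcp_rot: [0.951, -0.311, -0.0, 0.0]
ft_force: [0.2, 0.3, -0.9]
gripper_width: 0.98
```

```bash
python3 - <<'E'
from h import *
s=r.state();print(s["position"],s["tcp_rot"])
im,_=r.snapshot("side"); print(zoom("s",im,(304,256),40,7,"pics/i.png"))
E
```

```text
[ 0.5598378  -0.17271412  0.14755725] [ 9.50549365e-01 -3.10573379e-01 -2.73033804e-04  8.61159686e-05]
(264, 216)
```

View pics/i.png

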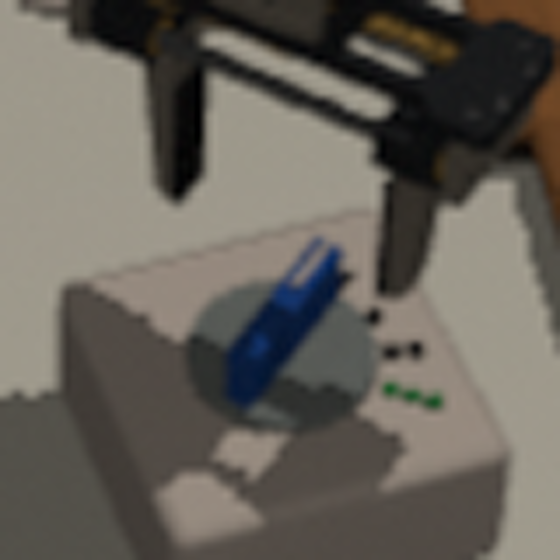

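The fingers straddle the fin: tips at (178,195) and (392,290), fin centre about (285,315). I'll descend and close on it.

Emit:
jog_arm(
  deltas=[0, 0, -12, 0, 0, 0, -26, 0, 0, 0, -40, 0, 0, 0, -52, 0, 0, 0, -60, 0, 0, 0, -63, 0, 0, 0, -63, 0, 0, 0, -63, 0],
)

```text
time_s: 9.9
position: [0.5601, -0.1735, 0.0849]
tcp_rot: [0.95, -0.311, 0.0, 0.0]
ft_force: [-0.4, 0.2, 0.3]
gripper_width: 0.98
```

Emit:
jog_arm(
  deltas=[0, 0, 0, 0, 0, 0, 0, 0, 0, 0, 0, 0, 0, 0, 0, 0, 0, 0, 0, 0, 0, 0, 0, 0, 0, 0, 0, 0, 0, 0, 0, 0],
  grip=5,
)

```text
time_s: 10.7
position: [0.5597, -0.1733, 0.0846]
tcp_rot: [0.95, -0.311, 0.0, 0.0]
ft_force: [0.7, 0.7, 0.3]
gripper_width: 0.304
```

Emit:
jog_arm(
  deltas=[0, 0, 0, 0, 0, 0, 0, 0, 0, 0, 0, 0, 0, 0, 0, 0, 0, 0, 0, 0, 0, 0, 0, 0, 0, 0, 0, 0, 0, 0, 0, 0],
)

```text
time_s: 11.5
position: [0.56, -0.1734, 0.0846]
tcp_rot: [0.95, -0.311, 0.0, 0.0]
ft_force: [1.9, -1.3, -2.0]
gripper_width: 0.151
```

Emit:
jog_arm(
  deltas=[0, 0, 0, -3, 0, 0, 0, -7, 0, 0, 0, -12, 0, 0, 0, -17, 0, 0, 0, -22, 0, 0, 0, -27, 0, 0, 0, -32, 0, 0, 0, -37],
)

```text
time_s: 12.3
position: [0.5595, -0.1727, 0.0846]
tcp_rot: [0.802, -0.598, -0.001, -0.0]
ft_force: [0.9, 0.6, -1.2]
gripper_width: 0.149
```

Emit:
jog_arm(
  deltas=[0, 0, 0, -5, 0, 0, 0, -10, 0, 0, 0, -16, 0, 0, 0, -22, 0, 0, 0, -28, 0, 0, 0, -34, 0, 0, 0, -39, 0, 0, 0, -42],
)

```text
time_s: 13.1
position: [0.5595, -0.1716, 0.0846]
tcp_rot: [-0.535, 0.845, 0.001, 0.0]
ft_force: [-0.6, 3.3, 1.3]
gripper_width: 0.148
```

```bash
python3 - <<'E'
from h import *
s=r.state();print(s)
im,_=r.snapshot("side"); print(zoom("s",im,(304,266),40,7,"pics/j.png"));cv2.imwrite("pics/j_side.png",im)
im,_=r.snapshot("top");cv2.imwrite("pics/j_top.png",im)
E
```

```text
{'time_s': 13.1, 'joints': array([-0.46024357,  0.73425548,  0.98539548,  1.90519525, -0.76766283,
        0.93852092, -1.11126975]), 'qd': array([-0.06263993,  0.06326057,  0.11326642,  0.00373241, -0.09813327,
        0.05523431, -0.41377523]), 'effort': array([  1.70865308, -44.74945664,  15.3833288 , -15.82176805,
         0.20769852,  -0.65815285,   0.09076887]), 'position': array([ 0.55952564, -0.17160937,  0.08459439]), 'tcp_rot': array([-5.34946136e-01,  8.44884813e-01,  1.49609788e-03,  2.15405810e-04]), 'ft_force': array([-0.55024089,  3.29453149,  1.34936764]), 'ft_torque': array([0.42005463, 0.18719782, 0.15830764]), 'gripper_width': 0.1478493356981833}
(264, 226)
```

View pics/j.png

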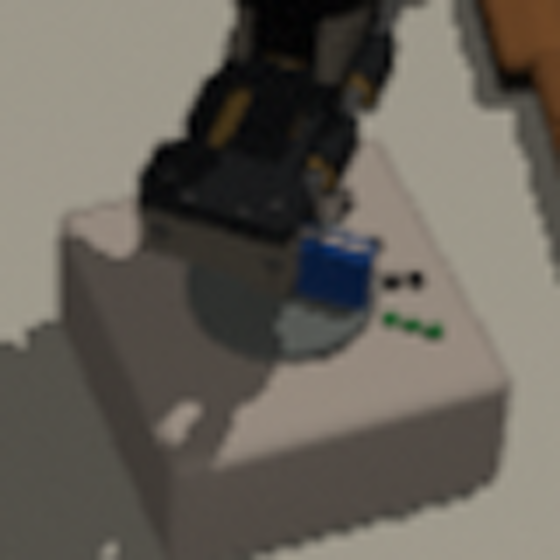

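View pics/j_top.png

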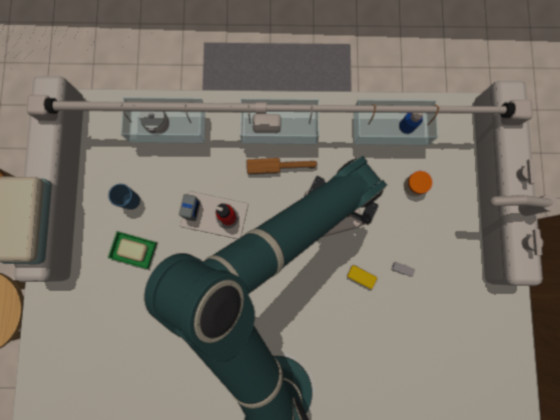

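```bash
python3 - <<'E'
from h import *
im=cv2.imread("pics/j_side.png")
f=8
big=cv2.resize(im[226:306,264:344],None,fx=f,fy=f,interpolation=cv2.INTER_CUBIC)
for a,col in ((0.9,(0,255,255)),(1.15,(255,255,0)),(1.35,(0,255,0))):
    th=np.radians(53.5)-a
    pts=[]
    for w in (-.007,.007):
        X=np.array([.5597,-.1745,.11])+np.array([np.cos(th)*.038-np.sin(th)*w,np.sin(th)*.038+np.cos(th)*w,0])
        u=proj("side",X); pts.append(((u-[264,226]+.5)*f).astype(int))
        X[2]=.078;u=proj("side",X); pts.append(((u-[264,226]+.5)*f).astype(int))
    for i,j in((0,2),(0,1),(2,3),(1,3)): cv2.line(big,tuple(map(int,pts[i])),tuple(map(int,pts[j])),col,1)
cv2.imwrite("pics/k.png",big)
E
```

```text
(no output)
```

View pics/k.png

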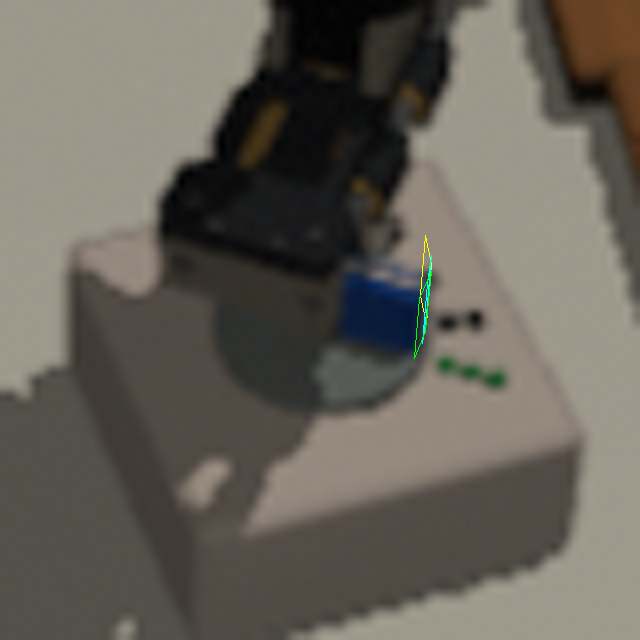

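View pics/j_side.png

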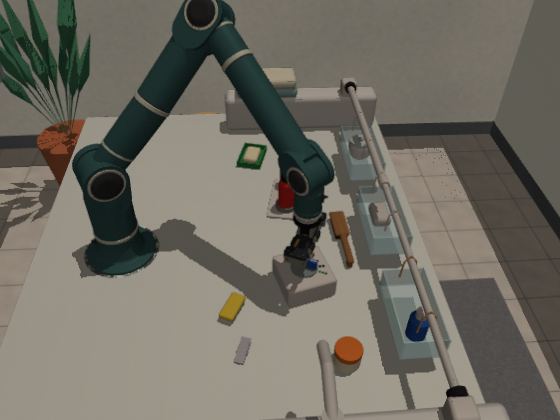

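```bash
python3 - <<'E'
from h import *
im=cv2.imread("pics/j_side.png")
f=14;x0,y0=296,246
big=cv2.resize(im[246:286,296:346],None,fx=f,fy=f,interpolation=cv2.INTER_CUBIC)
for a,col in ((1.15,(0,255,255)),(1.25,(255,255,0)),(1.35,(0,255,0)),(1.45,(0,0,255))):
    th=np.radians(53.5)-a
    for z in (.11,.078):
        p=[]
        for l in (0.005,.038):
            w=-.007
            X=np.array([.5597,-.1745,z])+np.array([np.cos(th)*l-np.sin(th)*w,np.sin(th)*l+np.cos(th)*w,0])
            p.append(tuple(map(int,(proj("side",X)-[x0,y0]+.5)*f)))
        cv2.line(big,p[0],p[1],col,1)
        print(a,z,"slope",(p[1][1]-p[0][1])/(p[1][0]-p[0][0]))
cv2.imwrite("pics/l.png",big)
E
```

```text
1.15 0.11 slope 0.1111111111111111
1.15 0.078 slope 0.1125
1.25 0.11 slope 0.1949685534591195
1.25 0.078 slope 0.1962025316455696
1.35 0.11 slope 0.2709677419354839
1.35 0.078 slope 0.2727272727272727
1.45 0.11 slope 0.3509933774834437
1.45 0.078 slope 0.35570469798657717
```

View pics/l.png

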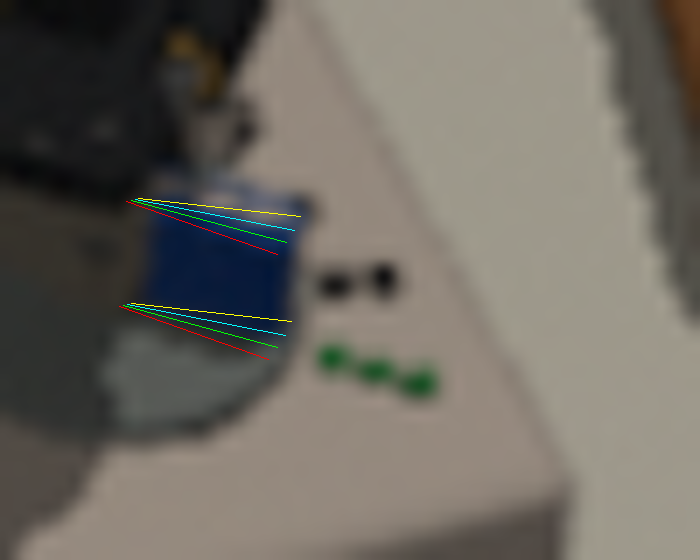

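The image slopes suggest roughly 1.2–1.3 rad. I'll turn a little further for margin, hold, and check again.

Emit:
jog_arm(
  deltas=[0, 0, 0, -2, 0, 0, 0, -4, 0, 0, 0, -4, 0, 0, 0, -4, 0, 0, 0, -4, 0, 0, 0, -4, 0, 0, 0, -4, 0, 0, 0, -4],
)

```text
time_s: 14.0
position: [0.5595, -0.1716, 0.0846]
tcp_rot: [-0.506, 0.863, 0.002, 0.0]
ft_force: [-1.6, 4.8, 4.0]
gripper_width: 0.151
```

```bash
cat > m.py <<'E'
from h import *
s=r.state();print(s["time_s"],s["position"],np.degrees(2*np.arctan2(*s["tcp_rot"][[1,0]])),s["gripper_width"],s["ft_force"],s["ft_torque"])
im,_=r.snapshot("side");cv2.imwrite("pics/m_side.png",im)
f=14
big=cv2.resize(im[246:286,296:346],None,fx=f,fy=f,interpolation=cv2.INTER_CUBIC);cv2.imwrite("pics/m.png",big)
tp,_=r.snapshot("top");zoom("t",tp,(214,214),38,8,"pics/n.png")
# blue face mask: edges by column
b=im.astype(int);
for u in range(307,317):
    col=b[246:286,u]; m=(col[:,0]-col[:,2]>25); v=np.where(m)[0]
    w=np.clip(col[:,0]-col[:,2],0,None)
    print(u,v.min()+246 if len(v) else None,v.max()+246 if len(v) else None,w[10:28])
E
python3 m.py
```

```text
14.0 [ 0.55954827 -0.17156018  0.08456267] 240.7927326153541 0.15064271255366488 [-1.60899767  4.8132113   4.00858122] [1.21089768 0.48825278 0.2180962 ]
307 260 267 [ 0 12  5  0 38 45 46 49 48 47 47 45 22  0  0  0  0  0]
308 261 268 [ 0  7  3  1 23 52 50 50 48 49 47 48 30  0  0  0  0  0]
309 261 268 [ 0  0  6  6  4 54 60 46 46 47 51 49 37 11  0  0  0  0]
310 261 268 [ 0  0  9  9  7 60 71 49 48 47 50 48 46 23  0  0  0  0]
311 261 269 [ 0  0  3  9  7 35 74 52 47 48 49 48 49 30  4  0  0  0]
312 262 269 [ 0  0  0 13 12  8 79 60 48 48 50 49 50 37 13  0  0  0]
313 262 269 [ 0  0  0  5 18  0 70 70 46 48 47 46 50 46 24  0  0  0]
314 262 270 [ 0  0  0  0  7  0 36 75 54 47 48 48 49 49 30  0  0  0]
315 263 269 [ 0  0  0  0  0 13  7 71 62 50 48 48 47 47 20  0  0  0]
316 261 264 [ 0  0  0  0  0 29 18 37 27 16 13  6  5  6  4  0  0  0]
```

View pics/m.png

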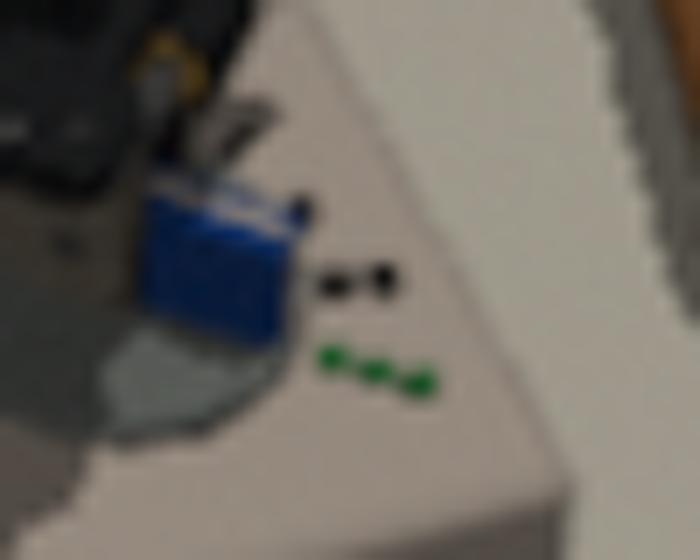

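View pics/n.png

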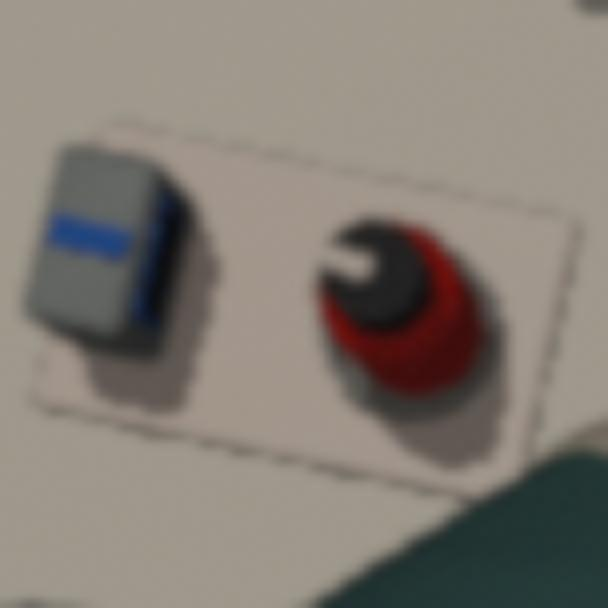

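The fin's edge slope (~0.34) now reads about 1.4 rad, parallel to the green-dot line or slightly past it. The bottle is unchanged. I'll hold briefly to check it's steady.

Emit:
jog_arm(
  deltas=[0, 0, 0, 0, 0, 0, 0, 0, 0, 0, 0, 0, 0, 0, 0, 0, 0, 0, 0, 0, 0, 0, 0, 0, 0, 0, 0, 0, 0, 0, 0, 0],
)

```text
time_s: 14.9
position: [0.5596, -0.1716, 0.0846]
tcp_rot: [-0.506, 0.863, 0.002, 0.0]
ft_force: [-0.6, 5.6, 4.6]
gripper_width: 0.151
```

```bash
python3 m.py
```

```text
14.9 [ 0.55956396 -0.17156262  0.08458614] 240.792323368485 0.15090379559428194 [-0.581512    5.61117381  4.55226503] [1.20322162 0.46307979 0.12617451]
307 260 267 [ 1 12  3  0 37 45 45 46 48 49 50 46 22  0  0  0  0  0]
308 261 268 [ 0  7  4  0 22 51 48 50 51 48 48 48 30  1  0  0  0  0]
309 261 268 [ 0  0  6  7  4 54 59 47 47 48 50 48 36 12  0  0  0  0]
310 261 268 [ 0  0  8  9  7 59 70 48 48 49 50 48 45 24  0  0  0  0]
311 261 269 [ 0  0  3  7  7 35 72 53 49 49 45 47 50 31  2  0  0  0]
312 262 269 [ 0  0  0 14 13  8 79 62 47 50 49 48 49 36 13  0  0  0]
313 262 269 [ 0  0  0  6 17  0 71 70 47 48 49 46 48 44 24  0  0  0]
314 262 270 [ 0  0  0  0  8  0 35 75 54 45 47 46 50 49 30  0  0  0]
315 263 269 [ 0  0  0  0  0 13  7 69 62 48 49 49 49 46 19  1  0  0]
316 261 264 [ 0  0  0  0  0 30 18 37 27 17 11  5  5  6  4  0  0  0]
```

View pics/m_side.png

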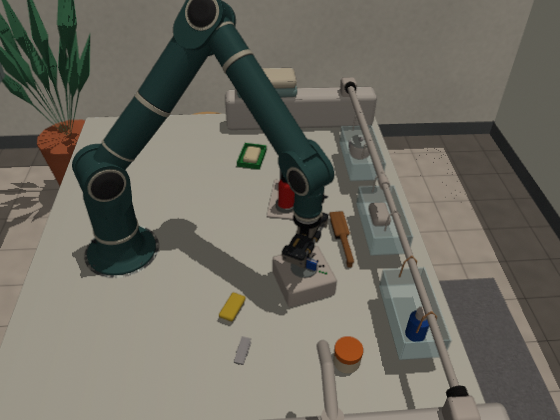

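The view hasn't changed: the fin is steady and gripped, the bottle is standing, and the bystanders are where they were. Handing in.

```bash
python3 -c "
from bench import r
print(r.job_done())"
```

```text
the job is handed in; nothing more can be done
None
```

I turned the bottle to face the reader and let go of it. Then I turned the dial clockwise to the third stop and handed the job in at about 15 s, still holding it there. No verdict was reported, so what follows is from my own checks.

- **Bottle:** I gripped it by the cap, turned it 155° clockwise, released it and lifted clear. In the last top view it stands in its seat. The stripe points at about 75°, against about 78° for the direction to the reader; the limit is 0.3 rad, about 17°.
- **Dial:** I gripped the fin, turned it 79°, then added 4° because the first look suggested only about 1.2–1.3 rad. From the fin's edges in the side view it then read about 1.4 rad. It was unchanged 0.9 s later, with the fingers still closed on the bar (about 14 mm opening).
- **Bystanders:** I saw none moved in the last side view.
- **Disagreements:** The arm had turned 83° (1.45 rad), a little more than the ~1.4 rad read from the picture, which could be slight slip or measuring error. The two cameras also differed by about 5 mm in y on the cap, fin and dial, so I went by the top view.

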